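# Re-pin the cage gate, lift its sagging bolt over the bent keeper and hold the gate ajar

### The job

The gate of the lock cage on the counter has lost its top hinge pin: take the pin out of the wooden block and drop it down through both hinge eyes until its collar sits on the upper eye, and let go of it. Then draw the gate's sagging bolt by its upright handle, lifting it over the bent-up lip of the keeper as you pull it back towards the hinge without forcing it, and swing the gate towards the robot. Finish while still gripping: hold the gate ajar by about a hand's width, 8 to 10 cm at its free edge, against its closing spring, with the bolt still drawn and the pin still home, and leave the other things on the counter alone.

Things in the scene. Friction and masses are not known exactly. Their poses are not given: they have to be found in the camera images.
- cage: Fixed grey steel and wire-mesh cage, 370 mm wide, 240 deep, 180 high. Origin on the counter under the middle of its front. +x points to its back; its front, with the gate, faces the robot (-x); y runs along the front from the hinge (-y end) to the latch post and keeper (+y end); z up. Nothing on cage or gate is higher than 192 mm but the bolt handle and the seated pin.
- hinge_top (a point): Centre of the upper hinge eye's top face, 192 mm above the counter, at the cage's front -y corner, on the gate's vertical hinge axis. It turns with the gate: its y points along the gate to the free edge, z up. Upper eye (12 mm thick, on the gate, 2 mm chamfer) and lower eye (13 mm, on the cage, 2 mm beneath) are 34 mm square steel lugs with one 13 mm vertical hole, open below.
- gate (a joint): Angle of the gate about the hinge axis, rad: 0 shut, grows to 1.2 as it swings to the front, towards the robot (anticlockwise from above). A light spring (0.3 N m shut, 0.6 N m at 0.3 rad) shuts it when let go. The free edge is 300 mm from the axis: 8 to 10 cm ajar is 0.27 to 0.33 rad. Leaf 16 mm thick, from 20 to 180 mm above the counter.
- bolt_grip (a point): Grip point on the bolt's handle, an upright dark steel round bar 14 mm thick, its top 27 mm above this point, free all round to 34 mm below it. Starts 223 mm above the counter; in hinge_top's axes x = -18.5, y = 247 to 250 mm. The bolt is a 0.3 kg, 12 x 18 mm bar along y (nose away from the hinge), loose but captive in two guides on the gate: 1.5 mm play sideways, 18 mm upwards.
- pin_grip (a point): Centre of the loose hinge pin's dark grip, a cylinder 16 mm in diameter and 36 mm tall. Beneath the grip is a 22 mm collar 4 mm thick, its underside (the seat) 24 mm below this point, then a 10 mm shank 45 mm long with a round end. z points up along the pin. Mass about 70 g.
- pin_collar (a point): Centre of the underside of the pin's collar; the shank reaches 45 mm below it. When the pin is home this point lies on hinge_top.
- pin_block: Fixed drilled wooden block, 70 x 110 x 58 mm, origin under its centre; the pin stands in its middle hole, collar on the block's top (58 mm above the counter), shank 45 mm deep. The two other holes are empty.
- spray_can: Blue spray can, 54 mm in diameter, 160 mm tall, standing; origin under its centre. Leave alone.
- screwdriver: Screwdriver with a black handle, 200 mm long, lying; origin under its middle. Leave alone.
- carton: Cardboard box 90 x 60 x 50 mm; origin under its centre. Leave alone.
- keeper_lip (a point): Top of the keeper's bent-up lip, 158.5 mm above the counter, fixed on the latch post (axes as the cage). It is 5 mm thick and stands in a notch under the sagging bolt's nose, 9.5 mm above its underside: unlifted, the bolt jams after 2 to 5 mm of pull; lifted 11 to 16 mm it passes. Drawn 22 mm or more towards the hinge (50 at most) it is clear of the keeper and may sink again.

How it is judged:
On the way, in this order (a step that is already met when the one before it is completed fails the run):
1. the hinge pin is home through both eyes, collar on the upper eye, and let go, the gate still shut and bolted (distance between pin_collar and hinge_top below 0.005 m and angle between pin_collar's own z axis and vertical below 0.12 rad and contact force between the fingers and pin below 0.1 N and y of bolt_grip in the frame of hinge_top above 0.238 m and value of joint gate below 0.05 rad), for 0.2 s.
2. the bolt is drawn back 20 mm, clear of the keeper (y of bolt_grip in the frame of hinge_top below 0.23 m), for 0.05 s.
At the end, for the whole second after the job is handed in: The gate stands still 6 to 12.5 cm ajar at its free edge (0.20 to 0.42 rad), held by the fingers on the gate or its bolt (over 1 N), leaning on nothing else; bolt drawn over 15 mm; pin collar within 6 mm of its seat on the upper eye, pin tilted under 0.15 rad (value of joint gate between 0.2 and 0.42 rad and velocity of joint gate between -0.05 and 0.05 rad/s and distance between pin_collar and hinge_top below 0.006 m and angle between pin_collar's own z axis and vertical below 0.15 rad and contact force between gate and spray_can below 0.1 N and contact force between gate and screwdriver below 0.1 N and contact force between gate and carton below 0.1 N and y of bolt_grip in the frame of hinge_top below 0.235 m and (contact force between the fingers and bolt above 1 N or contact force between the fingers and gate above 1 N)); the arm keeps its last pose, push and grip.
It fails at once if the spray can is moved more than 3 cm (distance of spray_can from where it was at the start of the episode above 0.03 m).
It fails at once if the screwdriver is moved more than 3 cm (distance of screwdriver from where it was at the start of the episode above 0.03 m).
It fails at once if the carton is moved more than 3 cm (distance of carton from where it was at the start of the episode above 0.03 m).
It fails at once if the bolt is forced hard against the keeper or its post (over 50 N) (contact force between bolt and cage above 50 N).
It also fails if it takes over 61 s, if anything falls off the work surface, if the arm or the gripper's body presses on something with over 40 N, if the wrist force passes 120 N, or if a joint passes its speed limit or range.

### The arm

A 6-joint arm with a two-finger parallel gripper is mounted at the origin on the work surface. World frame = base frame: x ahead of the robot, y to its left, z up, the work surface at z = 0. Lengths are in m, angles in rad, forces in N, time in s.
With the tool pointing down it reaches from about 0.4 to 0.825 m from the base axis. Payload 7 kg.
Tool frame: the origin (TCP) lies at the very end of the fingers, on their centre line; the grasp point (between the pads) lies 19 mm behind it (tcp_to_grasp is the distance from the TCP to the grasp point, in m); x points along the fingers, z is the direction in which the jaws open and shut, and the axes are right-handed (so a half turn about x gives the same grasp; the last joint's range is limited). The gripper opens to 88 mm and grips with 3 to 60 N. Pads are 19 mm wide; open, the fingers measure 130 mm over their backs; the gripper's body (78 mm by 193 mm) begins 47 mm behind the grasp point.
Start: joints at [-0.986, 0.359, 0.012, 0, -1.224, -0.288], TCP at [0.197, -0.645, 0.227] pointing down, gripper open.
Joint ranges: [-3.07, 3.07], [-1.43, 2.12], [-1.02, 1.25], [-3.03, 1.67], [-3.05, -0], [-3.03, 3.03]. Speed limits (rad/s): [2.39, 2.39, 3.01, 3.14, 3.14, 3.14].

### API

Orientations are given as [roll, pitch, yaw] about the fixed x, y, z axes, in that order (R = Rz(yaw) Ry(pitch) Rx(roll)).
In Python, from station import get_state, grab_frame, job_done, tcp_to_grasp gives the robot as it stands. The module is installed in compiled form; this text tells all that it offers.
- The arm moves only by the shell command python3 -m crank 'ROWS' [FORCE]. ROWS is JSON, a list of rows, each a list of 7 numbers: the shift along the tool's x, y, z in m, then the turn, a rotation vector about the tool's x, y, z in rad, then the opening, from 0 (shut) to 1 (fully open). In form: [[x, y, z, wx, wy, wz, fingers], ...]. A call has 1 to 10 rows; each row is the pose to reach, as a shift and turn from the pose commanded when the call began, along the tool's axes at that moment; what a row does not reach only later rows make up. A row lasts 1/8 s, in which the tool goes at most 62.5 mm and 10.7 degrees, less where a joint would pass 70% of its speed; a pose out of reach is approached as far as the arm can. A call with a gripper value outside its range is refused whole. The fingers move at their own pace and stop on an object; FORCE is the grip in N (left out, the last holds). Time passes only in rows, so rows that repeat a pose let the fingers close. It gives the time, the measured TCP pose, the force and the opening at its end, in the units of the state.
- get_state(): the state, without advancing time (a new reading comes with each control period).
- grab_frame(name): name is "scene" or "top" or "wrist"; returns a dict with "pixels" (480x640x3 uint8, red, green, blue), "vfov" (degrees; the focal length in pixels is half the picture's height over the tangent of half this angle, whatever the lens; pixels are square), "cx", "cy" (the principal point, pixels), "extrinsics" (4x4, takes a point from world to camera coordinates). Camera axes: x right, y up, looking along -z (the intrinsics and any distortion apply to the point x, -y, -z); pixel columns grow to the right and rows downward; lengths in m; the calibration is good to about 2 mm. A picture is of the moment at which its call begins. There is no depth.
- job_done(): hands the job in, once; it reports no verdict.
The state is a dict: "t": time; "q": joint angles; "qd": joint speeds; "joint_efforts": joint torques, N m; "eef_pos": TCP position; "ee_rot": TCP orientation; "force": force on the tool from outside, world axes, zero at the start; "moment": the same for the moment, N m; "width": finger opening in m.
Only numpy, scipy, OpenCV 4.12 (cv2) and the standard library are available. Lean on these libraries where they do the work, as an engineer would, in place of code of your own. Each camera call takes 0.05 s, during which the arm holds its last target.

## Working session

There is one attempt and no reset: what is moved stays moved. The work goes in short steps, Python scripts to look and compute and a shell command to move; the robot and the scene stay as the last step left them, time stands still between calls to the robot, and variables do not carry over. Pictures are saved under pics/ and viewed, and the job is handed in when it is done.

```bash
mkdir -p pics
cat > h.py <<'E'
import numpy as np, cv2
from station import get_state, grab_frame, tcp_to_grasp
def shot(n,fn):
    f=grab_frame(n); cv2.imwrite('pics/'+fn,f['pixels'][:,:,::-1]); np.savez('pics/'+fn[:-4]+'.npz',**f); return f
def load(fn): return dict(np.load('pics/'+fn+'.npz'))
def ray(f,u,v):
    E=np.array(f['extrinsics']);fl=240/np.tan(np.radians(float(f['vfov']))/2)
    d=np.array([(u-float(f['cx']))/fl,-(v-float(f['cy']))/fl,-1]);R=E[:3,:3]
    return -R.T@E[:3,3], R.T@d
def onz(f,u,v,z):
    o,d=ray(f,u,v); return o+d*(z-o[2])/d[2]
def proj(f,p):
    E=np.array(f['extrinsics']);fl=240/np.tan(np.radians(float(f['vfov']))/2)
    c=E[:3,:3]@np.array(p)+E[:3,3]; return float(f['cx'])+fl*c[0]/-c[2], float(f['cy'])-fl*c[1]/-c[2]
E
python3 - <<'E'
from h import *
for n in('scene','top','wrist'):
    f=shot(n,n+'0.png'); print(n,{k:v for k,v in f.items() if k!='pixels'})
print(get_state(),tcp_to_grasp)
E
```

```text
scene {'vfov': 55.0953713210112, 'cx': 324.8208455819486, 'cy': 249.30597602246854, 'extrinsics': array([[-0.9681612 , -0.25025827,  0.005889  ,  0.49766134],
       [ 0.21034767, -0.80055688,  0.56112614, -0.22303157],
       [-0.13571198,  0.5444993 ,  0.82770935, -1.08515195],
       [ 0.        ,  0.        ,  0.        ,  1.        ]])}
top {'vfov': 45.314414552918194, 'cx': 316.50924649573034, 'cy': 239.45025173693583, 'extrinsics': array([[-0.01434072, -0.99985158,  0.00954787, -0.02549864],
       [ 0.98932313, -0.01280339,  0.1451751 , -0.54249733],
       [-0.14503131,  0.01152785,  0.98935991, -1.48651159],
       [ 0.        ,  0.        ,  0.        ,  1.        ]])}
wrist {'vfov': 66.56192433892333, 'cx': 322.1011486545878, 'cy': 240.53761409644196, 'extrinsics': array([[-0.29321137,  0.95604577,  0.00189025,  0.67451899],
       [-0.9239375 , -0.2828548 , -0.25755128,  0.03126225],
       [-0.24569614, -0.07726344,  0.96626278, -0.38990925],
       [ 0.        ,  0.        ,  0.        ,  1.        ]])}
{'t': 0.15, 'q': array([-9.85864027e-01,  3.59205835e-01,  1.12534114e-02, -2.27699951e-04,
       -1.22410545e+00, -2.88122095e-01]), 'qd': array([-5.30629326e-04, -1.58053346e-03,  2.46734350e-03, -3.02817693e-04,
        9.28499561e-05, -4.38899644e-04]), 'joint_efforts': array([-7.67911224e-04, -5.83275962e+01,  2.93287951e+01,  7.00107381e+00,
        8.79565050e-03, -1.10754654e-04]), 'eef_pos': array([ 0.19728424, -0.64513125,  0.22584653]), 'ee_rot': array([0.12004724, 1.56951674, 1.98757627]), 'force': array([ 0.28357727,  0.77795742, -0.17307098]), 'moment': array([-0.03985995, -0.01433359, -0.01914778]), 'width': 0.08723365378076113} 0.0188
```

View pics/scene0.png

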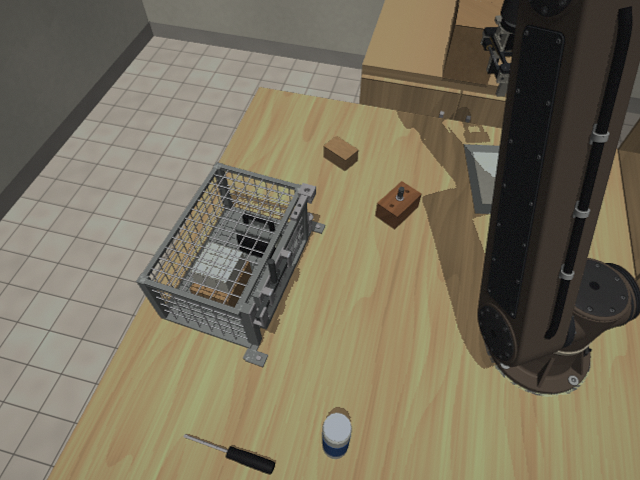

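View pics/top0.png

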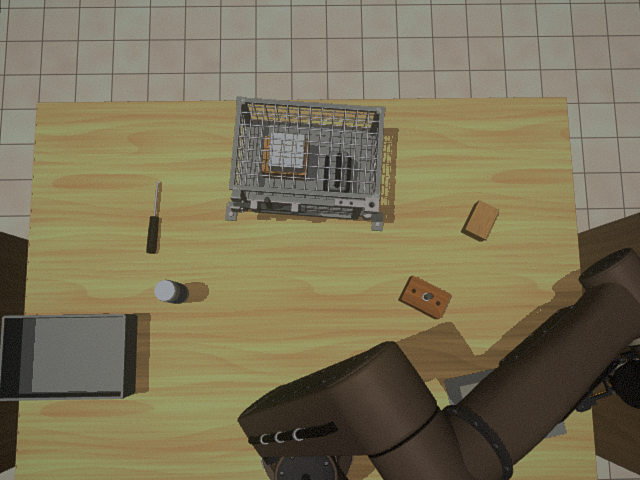

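View pics/wrist0.png

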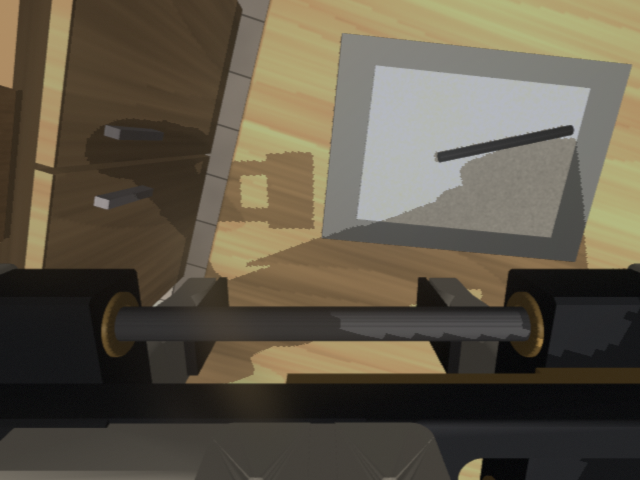

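Run:
```python
from h import *
a=cv2.imread('pics/top0.png');s=cv2.imread('pics/scene0.png')
cv2.imwrite('pics/c1.png',cv2.resize(a[180:240,220:400],None,fx=4.4,fy=4.4,interpolation=cv2.INTER_CUBIC))
cv2.imwrite('pics/c2.png',cv2.resize(s[170:370,230:330],None,fx=3,fy=3,interpolation=cv2.INTER_CUBIC))
p=np.hstack([cv2.resize(a[270:325,395:455],None,fx=6,fy=6,interpolation=cv2.INTER_CUBIC),cv2.resize(s[175:230,370:430],None,fx=6,fy=6,interpolation=cv2.INTER_CUBIC)])
cv2.imwrite('pics/c3.png',p)
```

```text
(no output)
```

View pics/c1.png

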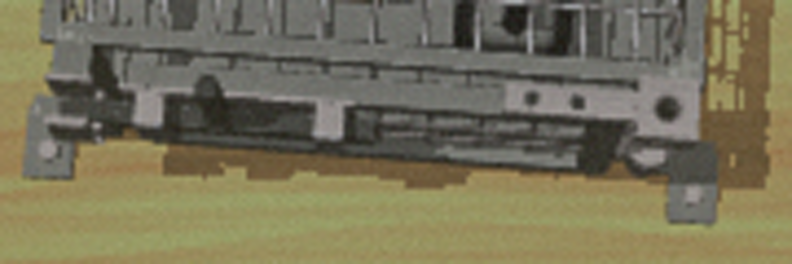

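View pics/c2.png

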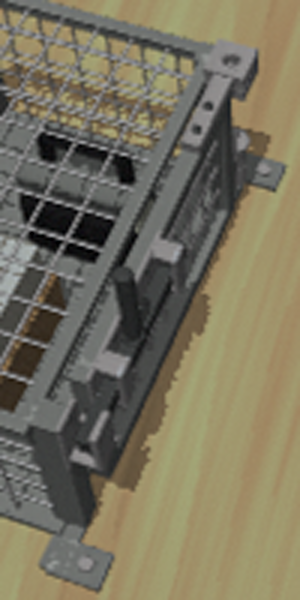

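View pics/c3.png

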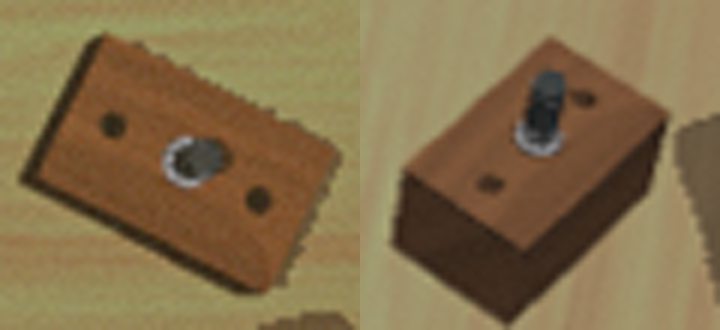

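```bash
cat >> h.py <<'E'
def tri(*obs):
    A=np.zeros((3,3));b=np.zeros(3);L=[]
    for f,u,v in obs:
        o,d=ray(f,u,v);d=d/np.linalg.norm(d);P=np.eye(3)-np.outer(d,d);A+=P;b+=P@o;L.append((o,P))
    x=np.linalg.solve(A,b);return x,[np.linalg.norm(P@(x-o)) for o,P in L]
E
python3 - <<'E'
from h import *
np.set_printoptions(precision=4,suppress=True)
t=load('top0');s=load('scene0')
for n,a,b,z in [('hinge',(371.8,204.5),(307,190),.192),('bolt top',(267,199.3),(271.3,260),.250),('hole1',(413.8,290.8),(391.7,205.7),.058),('hole2',(438,303.3),(407,191.5),.058),('collar',(426.2,296.8),(400,197.7),.060),('pintop',(429.7,296.2),(401.5,188),.098)]:
    print(n,tri((t,*a),(s,*b)),onz(t,*a,z),onz(s,*b,z))
E
```

```text
hinge (array([ 0.6031, -0.1661,  0.1879]), [np.float64(0.0009149604694728689), np.float64(0.000914960469472818)]) [ 0.6032 -0.1656  0.192 ] [ 0.6011 -0.1626  0.192 ]
bolt top (array([0.6052, 0.0823, 0.2505]), [np.float64(0.0009831713445372728), np.float64(0.0009831713445374577)]) [0.6063 0.0824 0.25  ] [0.6044 0.082  0.25  ]
hole1 (array([ 0.401 , -0.2837,  0.0539]), [np.float64(0.0008671992863764569), np.float64(0.0008671992863763746)]) [ 0.4016 -0.283   0.058 ] [ 0.4    -0.2801  0.058 ]
hole2 (array([ 0.3682, -0.3454,  0.0533]), [np.float64(0.0005000298442716263), np.float64(0.000500029844271661)]) [ 0.3685 -0.3444  0.058 ] [ 0.3677 -0.3411  0.058 ]
collar (array([ 0.3843, -0.3146,  0.0574]), [np.float64(0.0014215710497727171), np.float64(0.0014215710497726662)]) [ 0.3856 -0.3141  0.06  ] [ 0.3829 -0.3121  0.06  ]
pintop (array([ 0.3849, -0.316 ,  0.0949]), [np.float64(0.0005275333257934215), np.float64(0.0005275333257934153)]) [ 0.3853 -0.3154  0.098 ] [ 0.3844 -0.3131  0.098 ]
```

```bash
cat >> h.py <<'E'
from scipy.spatial.transform import Rotation as Ro
np.set_printoptions(precision=4,suppress=True)
def delta(p,jaw,ref=None):
    """tool-axes shift and rotvec to have TCP at p, tool x down, jaws along jaw (world xy)."""
    s=get_state();R0=Ro.from_euler('xyz',s['ee_rot']).as_matrix()
    best=None
    for sg in(1,-1):
        z=sg*np.array([jaw[0],jaw[1],0.]);z/=np.linalg.norm(z);x=np.array([0,0,-1.]);y=np.cross(z,x)
        w=Ro.from_matrix(R0.T@np.column_stack([x,y,z])).as_rotvec()
        print('shift',R0.T@(np.array(p)-s['eef_pos']),'turn',w,'deg',np.degrees(np.linalg.norm(w)),'q6',s['q'][5])
    print('axes x,y,z:',R0[:,0],R0[:,1],R0[:,2],'pos',s['eef_pos'],'F',s['force'],'w',s['width'],'t',s['t'])
E
python3 -c "
from h import *
delta([.385,-.3145,.150],[0.08,1])"
```

```text
shift [ 0.0761 -0.2762  0.2612] turn [ 0.3766  0.0012 -0.0004] deg 21.575575675900573 q6 -0.2881220952337295
shift [ 0.0761 -0.2762  0.2612] turn [-2.765   0.0005  0.0017] deg 158.42455188097767 q6 -0.2881220952337295
axes x,y,z: [-0.0005  0.0012 -1.    ] [-0.9563 -0.2924  0.0002] [-0.2924  0.9563  0.0013] pos [ 0.1973 -0.6451  0.2258] F [ 0.2836  0.778  -0.1731] w 0.08723365378076113 t 0.15
```

```bash
python3 -m crank '[[0.01,-0.04,0.037,0.06,0,0,1],[0.02,-0.08,0.075,0.12,0,0,1],[0.03,-0.12,0.112,0.18,0,0,1],[0.04,-0.16,0.15,0.24,0,0,1],[0.05,-0.2,0.187,0.3,0,0,1],[0.06,-0.235,0.224,0.35,0,0,1],[0.07,-0.26,0.247,0.3766,0,0,1],[0.0761,-0.2762,0.2612,0.3766,0.0012,0,1],[0.0761,-0.2762,0.2612,0.3766,0.0012,0,1]]' 30; python3 -c "
from h import *
delta([.385,-.3145,.150],[0.08,1])
shot('wrist','w1.png');shot('top','t1.png');shot('scene','s1.png')"
```

```text
t: 1.27
eef_pos: [0.3854, -0.3138, 0.1501]
ee_rot: [2.559, 1.57, -2.231]
force: [-0.3, 0.3, 1.3]
width: 0.0874
shift [ 0.0001  0.0003 -0.0008] turn [ 0.0023 -0.0008 -0.0005] deg 0.14415555312465622 q6 -1.3626478120270025
shift [ 0.0001  0.0003 -0.0008] turn [-3.1393  0.0009 -0.0013] deg 179.86742345692667 q6 -1.3626478120270025
axes x,y,z: [-0.0006 -0.0008 -1.    ] [-0.997   0.0774  0.0005] [ 0.0774  0.997  -0.0008] pos [ 0.3854 -0.3138  0.1501] F [-0.2989  0.3473  1.2626] w 0.0874245962906629 t 1.275
```

View pics/w1.png

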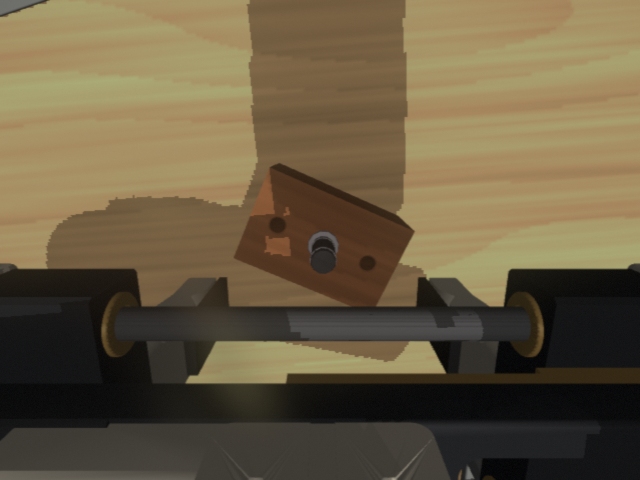

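View pics/s1.png

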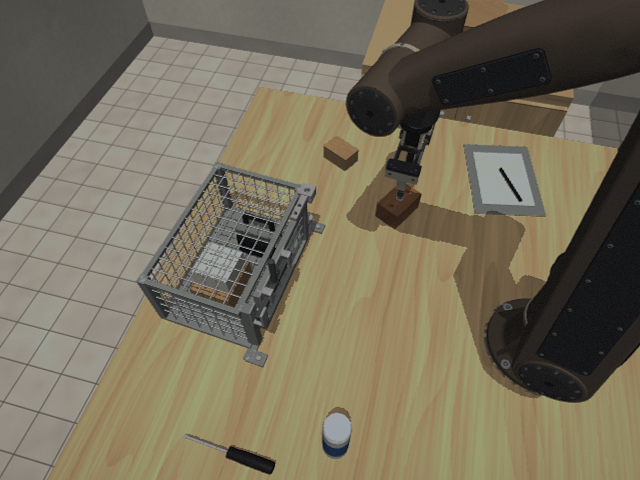

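```bash
python3 -c "
from h import *
f=load('w1')
print(onz(f,322.5,262,.1),onz(f,277.5,225,.058),onz(f,368,263,.058),proj(f,[.3854,-.3138,.100]))
c=load('w1')['pixels'][200:300,260:400,::-1];cv2.imwrite('pics/c4.png',cv2.resize(c,None,fx=5,fy=5,interpolation=cv2.INTER_CUBIC))"
```

```text
[ 0.3846 -0.314   0.1   ] [ 0.3689 -0.3444  0.058 ] [ 0.4017 -0.2825  0.058 ] (np.float64(322.9735572939301), np.float64(263.2601703816473))
```

View pics/c4.png

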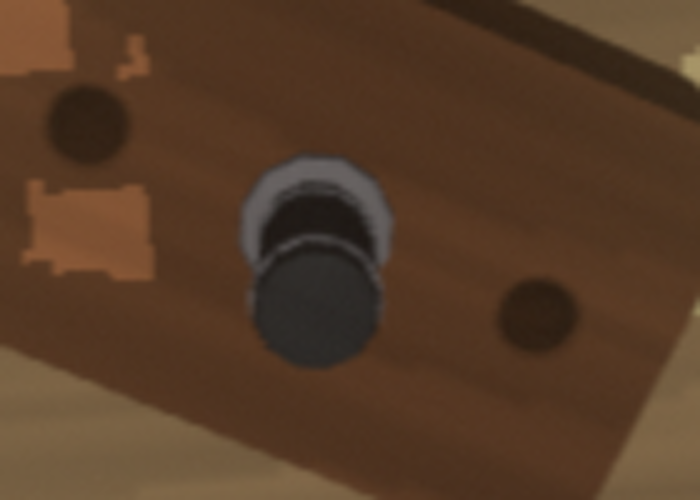

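```bash
python3 -m crank '[[0.03,0,0,0,0,0,1],[0.055,0,0,0,0,0,1],[0.072,0,0,0,0,0,1],[0.082,0,0,0,0,0,1],[0.082,0,0,0,0,0,0.6],[0.082,0,0,0,0,0,0.0],[0.082,0,0,0,0,0,0],[0.082,0,0,0,0,0,0]]' 30
python3 -c "
from h import *
delta([.385,-.3145,.068],[0.08,1])
shot('wrist','w2.png')"
```

```text
t: 2.42
eef_pos: [0.3854, -0.3151, 0.069]
ee_rot: [-2.465, 1.569, -0.974]
force: [-0.6, -0.3, -0.3]
width: 0.0533
shift [0.001  0.0005 0.0006] turn [ 0.0002 -0.0014  0.0011] deg 0.10510508405130267 q6 -1.3627570583129638
shift [0.001  0.0005 0.0006] turn [-3.1414 -0.0018 -0.0022] deg 179.98838794961765 q6 -1.3627570583129638
axes x,y,z: [ 0.001  -0.0015 -1.    ] [-0.9968  0.0795 -0.0011] [ 0.0795  0.9968 -0.0014] pos [ 0.3854 -0.3151  0.069 ] F [-0.5686 -0.2947 -0.2696] w 0.05329875012435978 t 2.425
```

View pics/w2.png

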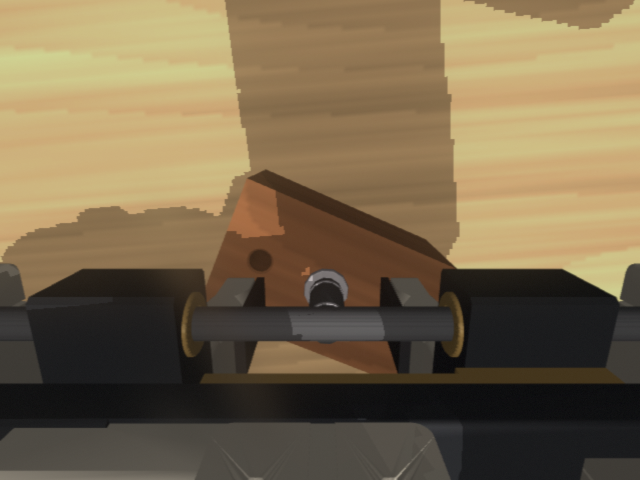

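```bash
python3 -m crank '[[0,0,0,0,0,0,0],[0,0,0,0,0,0,0],[0,0,0,0,0,0,0],[0,0,0,0,0,0,0],[0,0,0,0,0,0,0],[0,0,0,0,0,0,0]]' 30
python3 -c "
from h import *
delta([.385,-.3145,.068],[0.08,1])"
```

```text
t: 3.22
eef_pos: [0.3851, -0.315, 0.0685]
ee_rot: [-2.967, 1.57, -1.476]
force: [0.0, 0.8, -0.3]
width: 0.0153
shift [0.0005 0.0002 0.0005] turn [ 0.0001 -0.0011  0.0002] deg 0.06598741882074602 q6 -1.3627909683355208
shift [0.0005 0.0002 0.0005] turn [-3.1415 -0.0003 -0.0018] deg 179.99593444510663 q6 -1.3627909683355208
axes x,y,z: [ 0.0001 -0.0011 -1.    ] [-0.9968  0.0797 -0.0002] [ 0.0797  0.9968 -0.0011] pos [ 0.3851 -0.315   0.0685] F [ 0.0157  0.7548 -0.2944] w 0.015287978380130388 t 3.225
```

```bash
python3 -m crank '[[-0.02,0,0,0,0,0,0],[-0.06,0,0,0,0,0,0],[-0.11,0,0,0,0,0,0],[-0.16,0,0,0,0,0,0],[-0.19,0,0,0,0,0,0],[-0.2115,0,0,0,0,0,0],[-0.2115,0,0,0,0,0,0]]'
python3 -c "
from h import *
delta([.630,-.163,.280],[0.08,1])
f=shot('wrist','w3.png')"
```

```text
t: 4.1
eef_pos: [0.3857, -0.315, 0.2814]
ee_rot: [-2.131, 1.567, -0.64]
force: [0.5, -0.3, -2.2]
width: 0.0155
shift [ 0.0018 -0.2314  0.171 ] turn [ 0.0001 -0.002   0.0032] deg 0.21874528439587004 q6 -1.3625102684275057
shift [ 0.0018 -0.2314  0.171 ] turn [-3.1415 -0.0051 -0.0032] deg 179.99639543893807 q6 -1.3625102684275057
axes x,y,z: [ 0.0031 -0.0023 -1.    ] [-0.9968  0.0797 -0.0032] [ 0.0797  0.9968 -0.002 ] pos [ 0.3857 -0.315   0.2814] F [ 0.4842 -0.2876 -2.238 ] w 0.015478760506118504 t 4.1
```

View pics/w3.png

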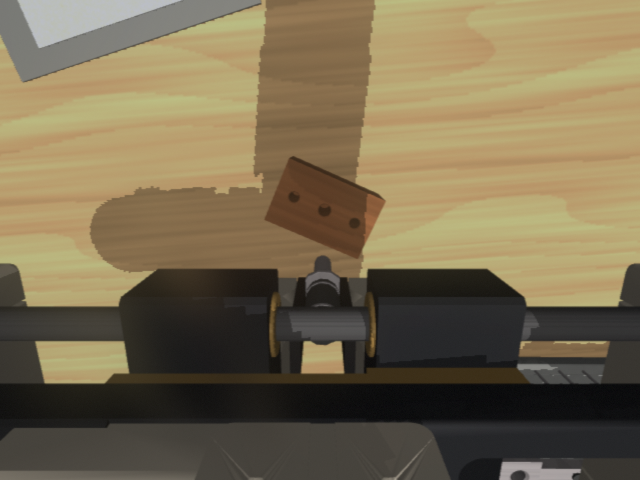

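```bash
python3 -m crank '[[0,-0.03,0.022,0,0,0,0],[0,-0.07,0.052,0,0,0,0],[0,-0.11,0.081,0,0,0,0],[0,-0.15,0.111,0,0,0,0],[0,-0.19,0.14,0,0,0,0],[0,-0.215,0.159,0,0,0,0],[0,-0.2314,0.171,0,0,0,0],[0,-0.2314,0.171,0,0,0,0]]'
python3 -c "
from h import *
delta([.602,-.165,.270],[0.08,1])
f=shot('wrist','w4.png')
c=f['pixels'][130:330,220:420,::-1];cv2.imwrite('pics/c5.png',cv2.resize(c,None,fx=3,fy=3,interpolation=cv2.INTER_CUBIC))"
```

```text
t: 5.15
eef_pos: [0.6297, -0.1621, 0.278]
ee_rot: [2.065, 1.568, -2.726]
force: [-0.3, 0.4, -1.2]
width: 0.0152
shift [ 0.0081  0.0274 -0.005 ] turn [ 0.0008 -0.0012 -0.0023] deg 0.1580520313045937 q6 -1.6980388114273604
shift [ 0.0081  0.0274 -0.005 ] turn [-3.1408  0.0036 -0.002 ] deg 179.95188001112078 q6 -1.6980388114273604
axes x,y,z: [-0.0024 -0.0011 -1.    ] [-0.9969  0.0789  0.0023] [ 0.0789  0.9969 -0.0012] pos [ 0.6297 -0.1621  0.278 ] F [-0.2733  0.3565 -1.1919] w 0.015234737478286981 t 5.15
```

View pics/w4.png

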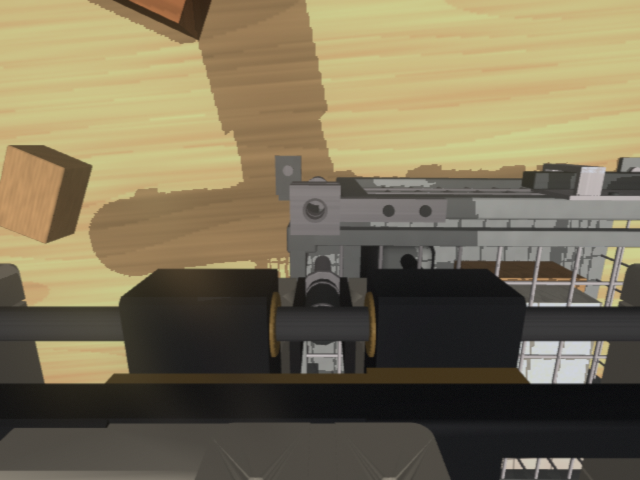

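View pics/c5.png

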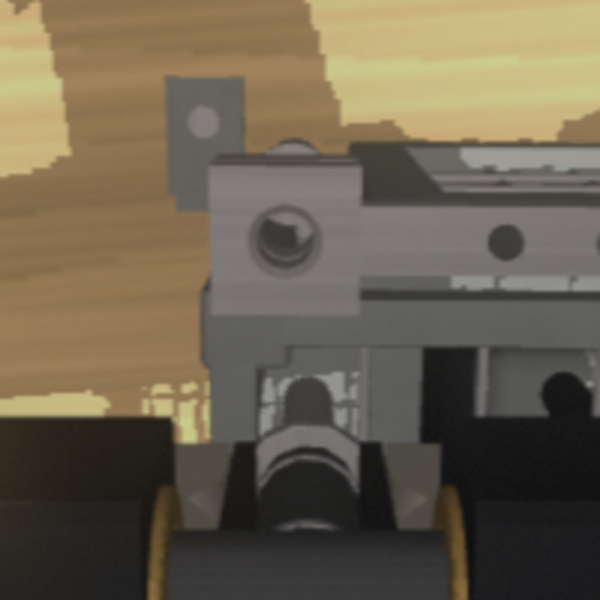

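```bash
python3 -c "
from h import *
f=load('w4')
h=onz(f,220+285.5/3,130+239.5/3,.192);print(h)
s=get_state()
R=Ro.from_euler('xyz',s['ee_rot']).as_matrix();p=s['eef_pos']
for d in(.0555,.0505,.0065):
  u=proj(f,p+d*R[:,0]);print(d,u,(np.array(u)-[220,130])*3)
delta([h[0],h[1],.262],[.08,1])
g=shot('top','t4.png');g2=shot('scene','s4.png')
for k,a in(('t4',g),('s4',g2)):
  print(k,proj(a,h),proj(a,p+.0555*R[:,0]))
c=np.hstack([cv2.resize(g['pixels'][170:250,330:410,::-1],None,fx=5,fy=5),cv2.resize(g2['pixels'][150:230,270:350,::-1],None,fx=5,fy=5)]);cv2.imwrite('pics/c6.png',c)"
```

```text
[ 0.6033 -0.1654  0.192 ]
0.0555 (np.float64(322.05100848828886), np.float64(259.79649286115455)) [306.153  389.3895]
0.0505 (np.float64(322.0528551168808), np.float64(262.37335917635954)) [306.1586 397.1201]
0.0065 (np.float64(322.0734780967947), np.float64(291.15156746995575)) [306.2204 483.4547]
shift [ 0.0166  0.0255 -0.0048] turn [ 0.0003 -0.0012 -0.0018] deg 0.12734421389413877 q6 -1.6978274977126744
shift [ 0.0166  0.0255 -0.0048] turn [-3.1413  0.0029 -0.0019] deg 179.9821127285001 q6 -1.6978274977126744
axes x,y,z: [-0.0019 -0.0011 -1.    ] [-0.9968  0.0794  0.0018] [ 0.0794  0.9968 -0.0012] pos [ 0.6291 -0.1626  0.2786] F [-0.319  -0.6391 -1.0553] w 0.014904143906949089 t 5.2
t4 (np.float64(371.6955311673518), np.float64(204.47404174226043)) (np.float64(371.62887642551726), np.float64(191.12979927403364))
s4 (np.float64(306.4379218620146), np.float64(188.9775457695073)) (np.float64(295.17155639134154), np.float64(178.7879305015516))
```

View pics/c6.png

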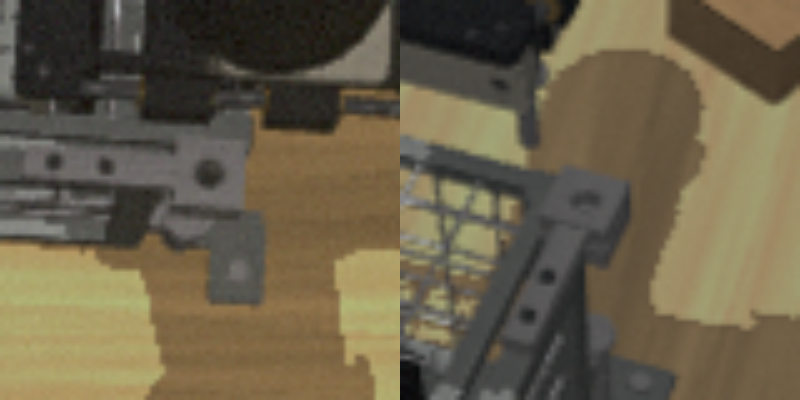

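```bash
python3 -m crank '[[0.004,0.012,-0.0025,0,0,0,0],[0.008,0.022,-0.005,0,0,0,0],[0.012,0.0256,-0.005,0,0,0,0],[0.0166,0.0256,-0.005,0,0,0,0],[0.0166,0.0256,-0.005,0,0,0,0]]'
python3 -c "
from h import *
delta([.6032,-.1656,.262],[0.08,1])
f=shot('wrist','w5.png')
s=get_state();R=Ro.from_euler('xyz',s['ee_rot']).as_matrix();p=s['eef_pos']
print((np.array(proj(f,p+.0555*R[:,0]))-[270,180])*5,(np.array(proj(f,[.6032,-.1656,.192]))-[270,180])*5)
g2=shot('scene','s5.png')
print((np.array(proj(g2,p+.0555*R[:,0]))-[265,145])*5,(np.array(proj(g2,[.6032,-.1656,.192]))-[265,145])*5)
c=np.hstack([cv2.resize(f['pixels'][180:300,270:370,::-1],None,fx=5,fy=5),cv2.resize(g2['pixels'][145:265,265:325,::-1],None,fx=5,fy=5)]);cv2.imwrite('pics/c7.png',c[:600])"
```

```text
t: 5.92
eef_pos: [0.6034, -0.1657, 0.2627]
ee_rot: [2.793, 1.57, -1.999]
force: [-0.2, 0.3, -0.8]
width: 0.0152
shift [0.0007 0.0002 0.0001] turn [ 0.     -0.0012 -0.0004] deg 0.07067175525983659 q6 -1.6952078264932338
shift [0.0007 0.0002 0.0001] turn [-3.1415  0.0007 -0.0018] deg 179.99745684493553 q6 -1.6952078264932338
axes x,y,z: [-0.0005 -0.0011 -1.    ] [-0.9968  0.0797  0.0004] [ 0.0797  0.9968 -0.0012] pos [ 0.6034 -0.1657  0.2627] F [-0.2215  0.311  -0.8465] w 0.015215871523225701 t 5.925
[264.6335 404.3075] [265.3998 364.7081]
[205.8811 197.2409] [207.4412 219.5646]
```

View pics/c7.png

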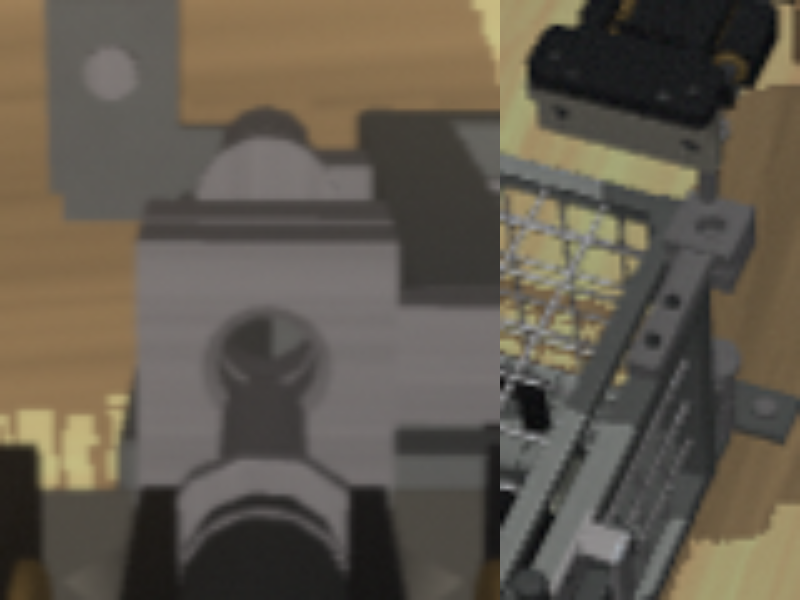

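```bash
python3 -m crank '[[0.006,0.0004,0.0003,0,0,0,0],[0.012,0.0004,0.0003,0,0,0,0],[0.017,0.0004,0.0003,0,0,0,0],[0.022,0.0004,0.0003,0,0,0,0],[0.027,0.0004,0.0003,0,0,0,0],[0.027,0.0004,0.0003,0,0,0,0]]'
python3 -c "
from h import *
delta([.6032,-.1656,.2025],[0.08,1])
print(get_state()['moment'])
f=shot('wrist','w6.png')
c=cv2.resize(f['pixels'][180:300,270:370,::-1],None,fx=5,fy=5);cv2.imwrite('pics/c8.png',c[:600])"
```

```text
t: 6.78
eef_pos: [0.6029, -0.1654, 0.2357]
ee_rot: [2.688, 1.569, -2.104]
force: [0.6, -0.3, -0.4]
width: 0.0153
shift [ 0.0332 -0.0004 -0.0001] turn [-0.     -0.0012 -0.0006] deg 0.07455681577026607 q6 -1.6958016180268944
shift [ 0.0332 -0.0004 -0.0001] turn [ 3.1416 -0.0009  0.0018] deg 179.99996207154138 q6 -1.6958016180268944
axes x,y,z: [-0.0007 -0.0011 -1.    ] [-0.9968  0.0797  0.0006] [ 0.0797  0.9968 -0.0012] pos [ 0.6029 -0.1654  0.2357] F [ 0.6114 -0.325  -0.3961] w 0.015264021902398235 t 6.775
[-0.0311  0.0438  0.0038]
```

View pics/c8.png

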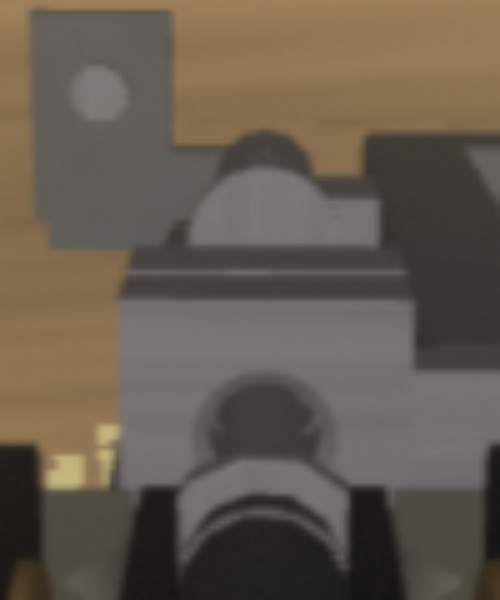

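```bash
python3 -m crank '[[0.006,0,0,0,0,0,0],[0.012,0,0,0,0,0,0],[0.018,0,0,0,0,0,0],[0.024,0,0,0,0,0,0],[0.029,0,0,0,0,0,0],[0.032,0,0,0,0,0,0],[0.032,0,0,0,0,0,0]]'
python3 -c "
from h import *
delta([.6032,-.1656,.2025],[0.08,1])
print(get_state()['moment'])
f=shot('wrist','w7.png')
c=cv2.resize(f['pixels'][180:300,270:370,::-1],None,fx=5,fy=5);cv2.imwrite('pics/c9.png',c[:600])"
```

```text
t: 7.7
eef_pos: [0.6031, -0.1655, 0.204]
ee_rot: [3.033, 1.57, -1.759]
force: [-1.0, -0.3, -0.5]
width: 0.0152
shift [ 0.0015 -0.0002 -0.0001] turn [ 0.     -0.0012 -0.0001] deg 0.06941902323512174 q6 -1.695844587367329
shift [ 0.0015 -0.0002 -0.0001] turn [-3.1416  0.0002 -0.0019] deg 179.99825609664043 q6 -1.695844587367329
axes x,y,z: [-0.0002 -0.0012 -1.    ] [-0.9968  0.0797  0.0001] [ 0.0797  0.9968 -0.0012] pos [ 0.6031 -0.1655  0.204 ] F [-1.0163 -0.2839 -0.4766] w 0.015220003706031061 t 7.7
[ 0.0133  0.0045 -0.0019]
```

View pics/c9.png

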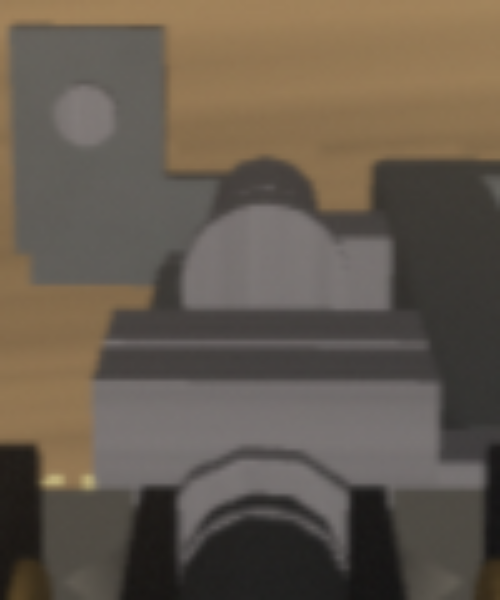

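```bash
python3 -m crank '[[0.001,0,0,0,0,0,0],[0.001,0,0,0,0,0,0.3],[0.001,0,0,0,0,0,0.5],[0.001,0,0,0,0,0,0.5],[0.001,0,0,0,0,0,0.5],[0.001,0,0,0,0,0,0.5],[-0.02,0,0,0,0,0,0.5],[-0.05,0,0,0,0,0,0.5],[-0.07,0,0,0,0,0,0.5],[-0.07,0,0,0,0,0,0.5]]'
python3 -c "
from h import *
f=shot('wrist','w8.png')
delta([.6032,-.1656,.2025],[0.08,1])"
```

```text
t: 9.0
eef_pos: [0.6039, -0.1655, 0.2761]
ee_rot: [-1.879, 1.567, -0.388]
force: [0.3, -0.5, -0.4]
width: 0.0438
shift [ 0.0721  0.0002 -0.0003] turn [-0.     -0.0008  0.0014] deg 0.09521129059375523 q6 -1.6958072713167407
shift [ 0.0721  0.0002 -0.0003] turn [3.1415 0.0023 0.0013] deg 179.99742555526274 q6 -1.6958072713167407
axes x,y,z: [ 0.0014 -0.0009 -1.    ] [-0.9968  0.0798 -0.0014] [ 0.0798  0.9968 -0.0008] pos [ 0.6033 -0.1653  0.2746] F [-0.0228  0.2965 -0.1132] w 0.04391418094891797 t 9.05
```

View pics/w8.png

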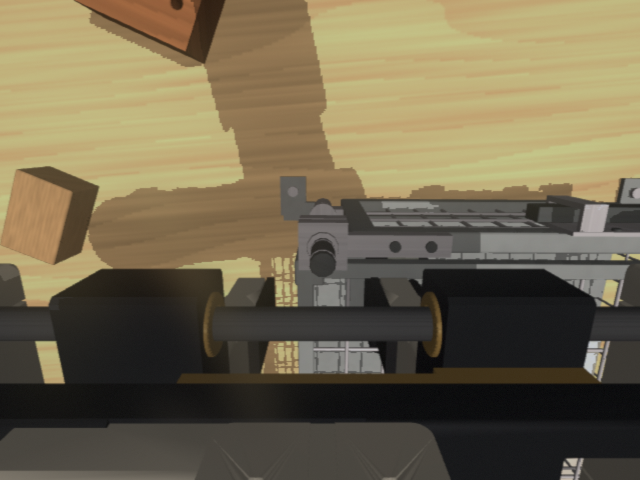

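```bash
python3 -c "
from h import *
f=load('w8')
for z in(.228,.234,.240):print(proj(f,[.6032,-.1656,z]))
c=f['pixels'][215:295,275:375,::-1];cv2.imwrite('pics/c10.png',cv2.resize(c,None,fx=6,fy=6))
delta([.625,.082,.285],[0.08,1])"
```

```text
(np.float64(322.7835319470096), np.float64(262.87240946691435))
(np.float64(322.79443848243744), np.float64(266.2028272296144))
(np.float64(322.80596137690753), np.float64(269.72145628234284))
shift [-0.0106 -0.0019  0.2482] turn [-0.     -0.0008  0.0014] deg 0.09521129059375523 q6 -1.6958072713167407
shift [-0.0106 -0.0019  0.2482] turn [3.1415 0.0023 0.0013] deg 179.99742555526274 q6 -1.6958072713167407
axes x,y,z: [ 0.0014 -0.0009 -1.    ] [-0.9968  0.0798 -0.0014] [ 0.0798  0.9968 -0.0008] pos [ 0.6033 -0.1653  0.2746] F [-0.0228  0.2965 -0.1132] w 0.04391418094891797 t 9.05
```

View pics/c10.png

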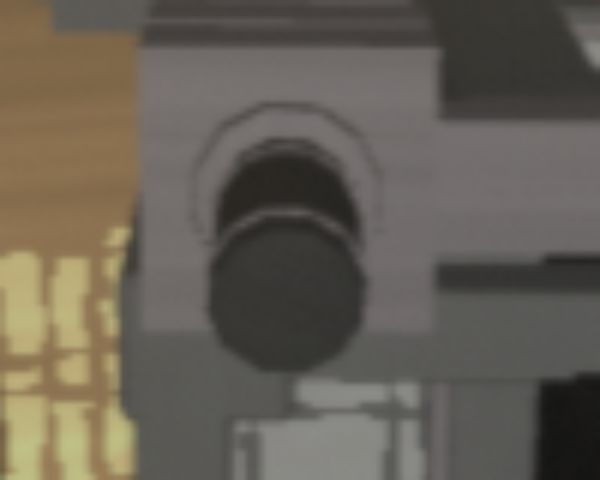

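```bash
python3 -m crank '[[-0.01,0,0.03,0,0,0,0.8],[-0.0106,0,0.075,0,0,0,0.8],[-0.0106,0,0.12,0,0,0,0.8],[-0.0106,0,0.165,0,0,0,0.8],[-0.0106,0,0.21,0,0,0,0.8],[-0.0106,-0.001,0.235,0,0,0,0.8],[-0.0106,-0.0019,0.2482,0,0,0,0.8],[-0.0106,-0.0019,0.2482,0,0,0,0.8]]'
python3 -c "
from h import *
f=shot('wrist','w9.png')
delta([.6055,.0822,.204],[0.08,1])
print(proj(f,[.6055,.0822,.25]),get_state()['q'])"
```

```text
t: 10.05
eef_pos: [0.6247, 0.082, 0.284]
ee_rot: [2.807, 1.569, -1.985]
force: [-0.6, -1.4, -0.3]
width: 0.0701
shift [ 0.0802  0.0192 -0.0005] turn [-0.0001 -0.0016 -0.0004] deg 0.09381176090070986 q6 -2.0906307729714997
shift [ 0.0802  0.0192 -0.0005] turn [ 3.1415 -0.0006  0.0025] deg 179.99373659993233 q6 -2.0906307729714997
axes x,y,z: [-0.0005 -0.0016 -1.    ] [-0.9968  0.0799  0.0004] [ 0.0799  0.9968 -0.0016] pos [0.6247 0.0813 0.2842] F [ 0.1262 -0.3711 -0.0544] w 0.07050344571508711 t 10.1
(np.float64(320.8228210630724), np.float64(238.9888041231768)) [ 0.4396  0.2558 -0.0035  0.0012 -1.3127 -2.0906]
```

View pics/w9.png

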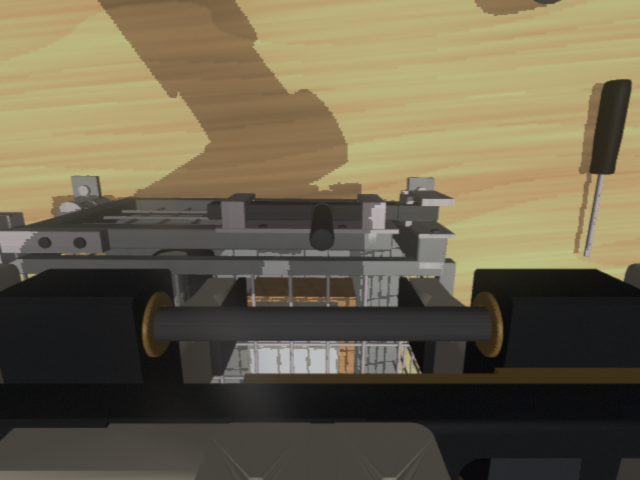

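```bash
python3 -m crank '[[0,0.01,0,0,0,0,0.5],[0.01,0.0192,0.0005,0,0,0,0.5],[0.04,0.0192,0.0005,0,0,0,0.5],[0.065,0.0192,0.0005,0,0,0,0.5],[0.079,0.0192,0.0005,0,0,0,0.5],[0.079,0.0192,0.0005,0,0,0,0.0],[0.079,0.0192,0.0005,0,0,0,0],[0.079,0.0192,0.0005,0,0,0,0],[0.079,0.0192,0.0005,0,0,0,0],[0.079,0.0192,0.0005,0,0,0,0]]' 25
python3 -c "
from h import *
f=shot('wrist','w10.png')
delta([.6055,.0822,.204],[0.08,1])
"
```

```text
t: 11.35
eef_pos: [0.6061, 0.0839, 0.2063]
ee_rot: [-2.084, 1.569, -0.593]
force: [-0.5, -0.8, 3.6]
width: 0.0136
shift [ 0.0023  0.0005 -0.0017] turn [ 0.0001 -0.0008  0.0015] deg 0.09726447484401338 q6 -2.108461220287496
shift [ 0.0023  0.0005 -0.0017] turn [-3.1415 -0.0023 -0.0013] deg 179.99277745808044 q6 -2.108461220287496
axes x,y,z: [ 0.0014 -0.001  -1.    ] [-0.9968  0.0796 -0.0015] [ 0.0796  0.9968 -0.0008] pos [0.6061 0.0839 0.2063] F [-1.1341 -0.4644  4.477 ] w 0.013681187207387957 t 11.4
```

View pics/w10.png

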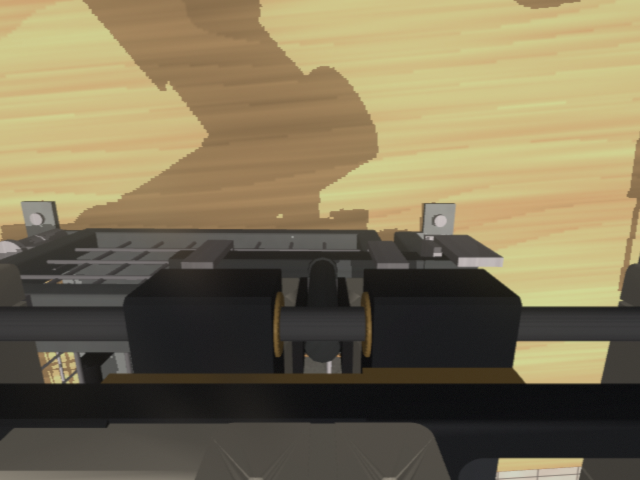

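```bash
python3 -m crank '[[-0.003,0,0,0,0,0,0],[-0.006,0,0,0,0,0,0],[-0.009,0,0,0,0,0,0],[-0.012,0,0,0,0,0,0],[-0.0145,0,0,0,0,0,0],[-0.0145,0,0,0,0,0,0]]'
python3 -c "
from h import *
delta([.6055,.0822,.204],[0.08,1])
f=shot('wrist','w11.png')
"
```

```text
t: 12.15
eef_pos: [0.6058, 0.0839, 0.2203]
ee_rot: [-2.604, 1.57, -1.113]
force: [-0.7, -1.4, -3.3]
width: 0.0135
shift [ 0.0163  0.0002 -0.0017] turn [-0.     -0.001   0.0006] deg 0.06361917613060371 q6 -2.1084402073093904
shift [ 0.0163  0.0002 -0.0017] turn [3.1416 0.0009 0.0015] deg 179.99972422157916 q6 -2.1084402073093904
axes x,y,z: [ 0.0005 -0.001  -1.    ] [-0.9968  0.0797 -0.0006] [ 0.0798  0.9968 -0.001 ] pos [0.6058 0.0839 0.2203] F [-0.7471 -1.3565 -3.3003] w 0.013466993960732636 t 12.15
```

View pics/w11.png

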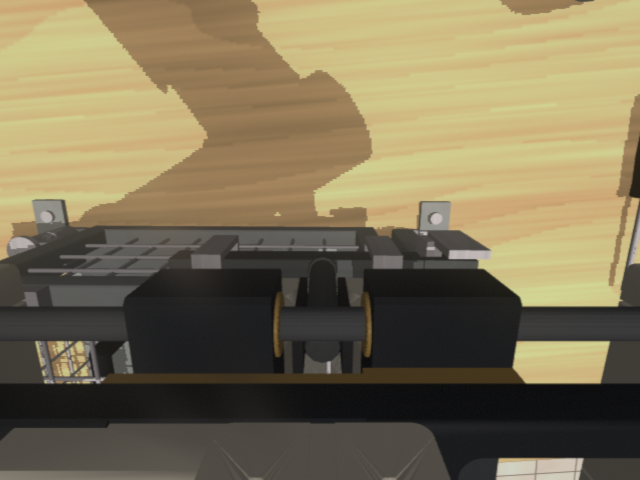

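```bash
python3 -m crank '[[0,0,-0.002,0,0,0,0],[0,0,-0.004,0,0,0,0],[0,0,-0.006,0,0,0,0],[0,0,-0.008,0,0,0,0],[0,0,-0.008,0,0,0,0]]'
```

```text
t: 12.82
eef_pos: [0.605, 0.0757, 0.2201]
ee_rot: [-2.909, 1.57, -1.419]
force: [0.3, 0.4, -3.8]
width: 0.0136
```

No resistance; it's past the lip's jam range. Continue to 30 mm.

```bash
python3 -m crank '[[0,0,-0.003,0,0,0,0],[0,0,-0.007,0,0,0,0],[0,0,-0.011,0,0,0,0],[0,0,-0.015,0,0,0,0],[0,0,-0.019,0,0,0,0],[0,0,-0.023,0,0,0,0],[0,0,-0.026,0,0,0,0],[0,0,-0.026,0,0,0,0]]'
python3 -c "
from h import *
delta([.6055,.0822,.204],[0.08,1])
f=shot('wrist','w12.png');shot('scene','s12.png');shot('top','t12.png')
"
```

```text
t: 13.82
eef_pos: [0.603, 0.0497, 0.2201]
ee_rot: [-2.949, 1.57, -1.459]
force: [0.9, 0.1, -2.1]
width: 0.0136
shift [0.016  0.0001 0.0326] turn [-0.0003 -0.0012  0.0002] deg 0.0693989218660353 q6 -2.0569829782024014
shift [0.016  0.0001 0.0326] turn [3.1413 0.0004 0.0018] deg 179.98393638114445 q6 -2.0569829782024014
axes x,y,z: [ 0.0001 -0.0012 -1.    ] [-0.9968  0.08   -0.0002] [ 0.08    0.9968 -0.0012] pos [0.603  0.0497 0.2201] F [ 0.8769  0.0758 -2.1476] w 0.013614438032958105 t 13.825
```

View pics/w12.png

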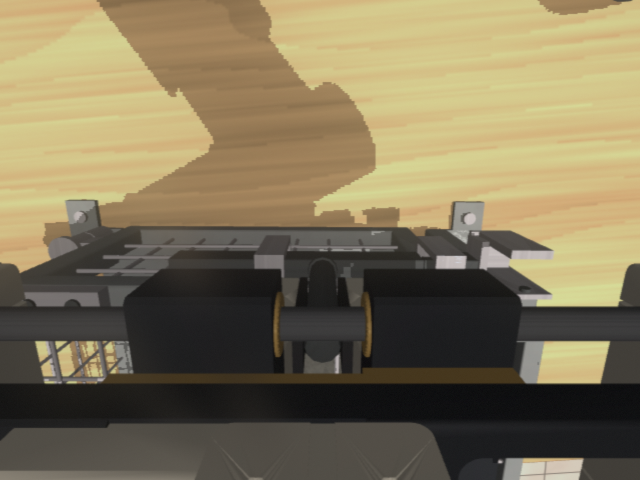

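View pics/s12.png

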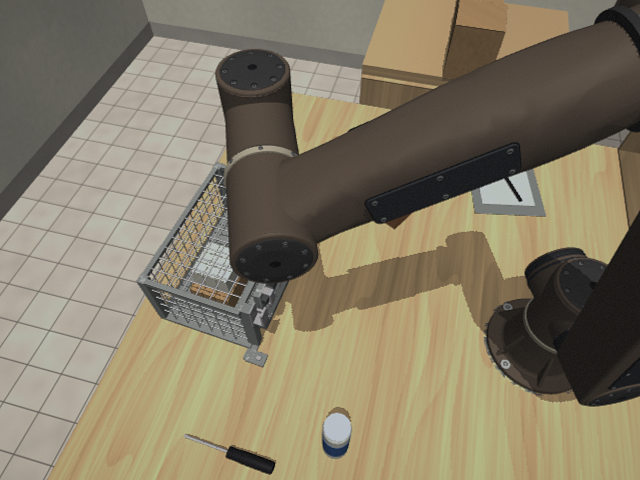

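```bash
python3 -c "
from h import *
s=get_state();R=Ro.from_euler('xyz',s['ee_rot']).as_matrix();p=s['eef_pos'];h=np.array([.6032,-.1656,p[2]])
for a in np.arange(.015,.305,.015):
  Z=Ro.from_rotvec([0,0,a]).as_matrix();print(round(a,3),R.T@(Z@(p-h)+h-p))
"
```

```text
0.015 [-0.      0.0032 -0.0003]
0.03 [-0.      0.0064 -0.0006]
0.045 [-0.      0.0097 -0.001 ]
0.06 [-0.      0.0129 -0.0014]
0.075 [-0.      0.0161 -0.0019]
0.09 [-0.      0.0192 -0.0024]
0.105 [-0.      0.0224 -0.003 ]
0.12 [-0.      0.0256 -0.0036]
0.135 [-0.      0.0288 -0.0043]
0.15 [-0.      0.0319 -0.005 ]
0.165 [-0.      0.0351 -0.0058]
0.18 [-0.      0.0382 -0.0066]
0.195 [-0.      0.0413 -0.0074]
0.21 [-0.      0.0444 -0.0083]
0.225 [-0.      0.0475 -0.0093]
0.24 [-0.      0.0506 -0.0103]
0.255 [-0.      0.0537 -0.0113]
0.27 [-0.      0.0567 -0.0124]
0.285 [ 0.      0.0597 -0.0136]
0.3 [ 0.      0.0627 -0.0147]
```

```bash
python3 -m crank '[[0,0.0032,-0.0003,-0.015,0,0,0],[0,0.0064,-0.0006,-0.03,0,0,0],[0,0.0097,-0.001,-0.045,0,0,0],[0,0.0129,-0.0014,-0.06,0,0,0],[0,0.0161,-0.0019,-0.075,0,0,0],[0,0.0192,-0.0024,-0.09,0,0,0],[0,0.0192,-0.0024,-0.09,0,0,0]]'
python3 -c "
from h import *
delta([.6055,.0822,.204],[0.08,1])
f=shot('wrist','w13.png');shot('top','t13.png')
"
```

```text
t: 14.85
eef_pos: [0.5834, 0.0491, 0.2202]
ee_rot: [-2.931, 1.57, -1.35]
force: [1.5, 0.2, -2.8]
width: 0.0137
shift [ 0.0162 -0.0224  0.0329] turn [ 0.0903 -0.0011  0.0003] deg 5.176768120316823 q6 -1.979209753080964
shift [ 0.0162 -0.0224  0.0329] turn [-3.0512 -0.0004 -0.0016] deg 174.82362621966178 q6 -1.979209753080964
axes x,y,z: [ 0.0002 -0.0011 -1.    ] [-0.9999 -0.0105 -0.0002] [-0.0105  0.9999 -0.0011] pos [0.5834 0.0491 0.2202] F [ 1.4932  0.199  -2.8321] w 0.013672927543807358 t 14.85
```

View pics/w13.png

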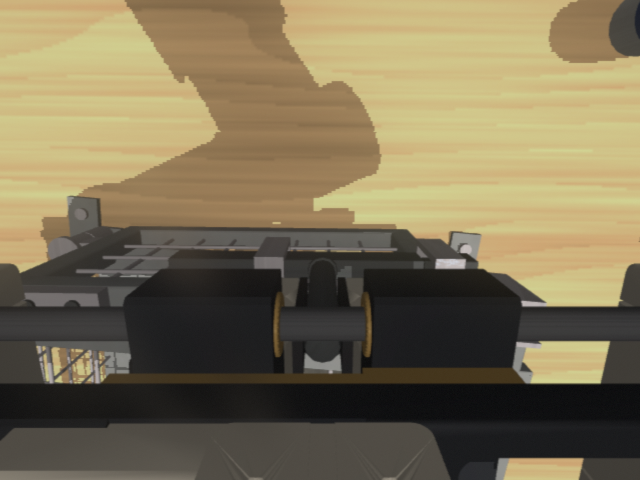

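```bash
python3 -m crank '[[0,0.0064,-0.0006,-0.03,0,0,0],[0,0.0129,-0.0014,-0.06,0,0,0],[0,0.0192,-0.0024,-0.09,0,0,0],[0,0.0256,-0.0036,-0.12,0,0,0],[0,0.0319,-0.005,-0.15,0,0,0],[0,0.0382,-0.0066,-0.18,0,0,0],[0,0.0413,-0.0074,-0.195,0,0,0],[0,0.0444,-0.0083,-0.21,0,0,0],[0,0.0444,-0.0083,-0.21,0,0,0],[0,0.0444,-0.0083,-0.21,0,0,0]]'
python3 -c "
from h import *
delta([.6055,.0822,.204],[0.08,1])
f=shot('wrist','w14.png');t=shot('top','t14.png');s=shot('scene','s14.png')
p=get_state()['eef_pos']
v=p[:2]-[.6032,-.1656];print('ang',np.arctan2(v[1],v[0])-np.arctan2(.0497+.1656,.603-.6032),np.linalg.norm(v))
c=cv2.resize(t['pixels'][170:250,220:400,::-1],None,fx=4,fy=4);cv2.imwrite('pics/c14.png',c)
"
```

```text
t: 16.2
eef_pos: [0.5396, 0.0404, 0.2202]
ee_rot: [-3.031, 1.57, -1.24]
force: [2.1, -0.2, -1.5]
width: 0.0134
shift [ 0.0162 -0.0735  0.0264] turn [ 0.2999 -0.0012  0.0003] deg 17.184002645566146 q6 -1.7893054265318777
shift [ 0.0162 -0.0735  0.0264] turn [-2.8417 -0.0004 -0.0016] deg 162.81613428777652 q6 -1.7893054265318777
axes x,y,z: [ 0.0004 -0.0011 -1.    ] [-0.9759 -0.2183 -0.0001] [-0.2183  0.9759 -0.0012] pos [0.5396 0.0404 0.2202] F [ 2.0716 -0.2089 -1.4839] w 0.013438810556828523 t 16.2
ang 0.29864630099308376 0.21561505155388477
```

View pics/w14.png

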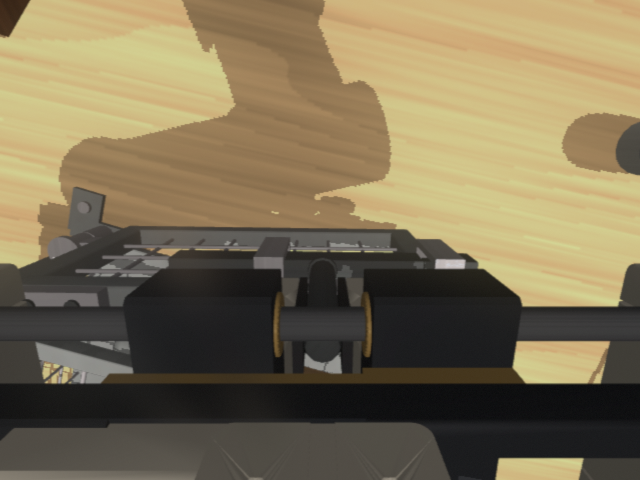

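View pics/c14.png

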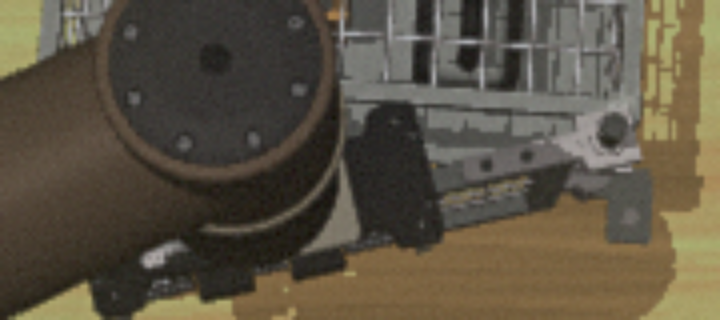

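View pics/s14.png

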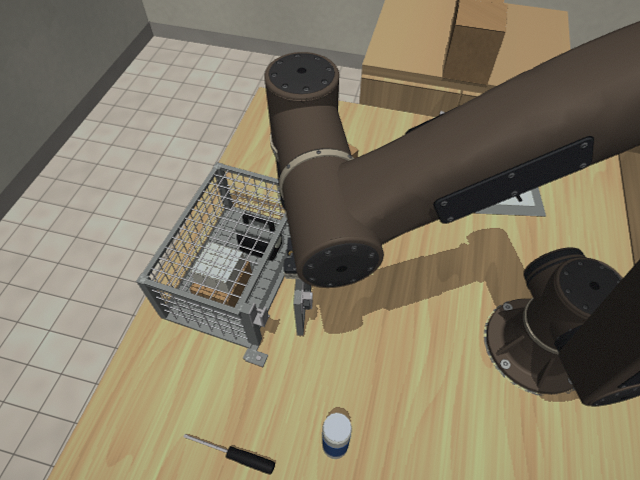

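```bash
python3 -c "
from h import *
t=load('t14');h=np.array([.6032,-.1656])
print('pin top proj',(np.array(proj(t,[.6032,-.1656,.234]))-[220,170])*4)
a0=[onz(t,220+x/4.4,180+y/4.4,.192)[:2]-h for x,y in((532,98),(577,102))]
a1=[onz(t,220+x/4,170+y/4,.192)[:2]-h for x,y in((486,165),(527,157))]
for a,b in zip(a0,a1):print(a,b,np.arctan2(b[1],b[0])-np.arctan2(a[1],a[0]))
"
python3 -m crank '[[0,0,0,0,0,0,0],[0,0,0,0,0,0,0],[0,0,0,0,0,0,0],[0,0,0,0,0,0,0]]'
```

```text
pin top proj [614.6827 123.2382]
[0.0064 0.0744] [-0.0157  0.0734] 0.29589763555556914
[0.0038 0.0497] [-0.0111  0.0486] 0.30105683030923935
t: 16.85
eef_pos: [0.5394, 0.0404, 0.2201]
ee_rot: [-3.137, 1.57, -1.346]
force: [2.9, 0.6, -1.5]
width: 0.0131
```

Gate measured at 0.30 rad by both the TCP and the strap holes. The arm is still, the pin is in place and the bolt is drawn, so I'm handing in.

```bash
python3 -c "
from station import job_done,get_state
print(job_done()); s=get_state(); print(s['t'],s['eef_pos'],s['force'],s['width'])"
```

```text
the job is handed in; nothing more can be done
None
the job is handed in; nothing more can be done
```

The job is handed in. The hinge pin is home and released, the bolt is drawn, and the gripper is holding the gate ajar by the bolt handle. No verdict came back, and the state could not be read after hand-in.

- **Pin:** It went from the block down through both eyes with no contact force. The wrist picture after release showed the collar on the upper eye, within the 1–2 mm the pictures allow. With the gate open, the top view still showed the pin within about 1.5 px of where it should be.
- **Bolt:** I lifted it 14 mm, and the wrist then carried only its weight, about 3 N. I drew it 34 mm, well past the 22 mm needed, and felt no resistance from the keeper.
- **Gate:** It stands at about 0.30 rad, roughly 9 cm at the free edge. The gripper position gave 0.299 rad, and the gate's two strap holes in the top view gave 0.296 and 0.301 rad.
- **At hand-in:** The arm was still at 16.85 s, pulling with about 3 N. The gripper was closed at 13.1 mm on the 14 mm handle, with the grip force set to 25 N.
- **Other objects:** The spray can and screwdriver look unmoved in the last scene picture. The arm hid the carton in that picture, and I did not check it separately, but no move went near it.

No check failed.

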